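Drift the bench-pin holder into line and bolt it

ROBOT

A 7-joint arm with a two-finger parallel gripper is mounted at the origin on the work surface. World frame = base frame: x ahead of the robot, y to its left, z up, the work surface at z = 0. Lengths are in mm, angles in rad, forces in N, time in s.
With the tool pointing down it reaches from about 400 to 850 mm from the base axis. Payload 4.5 kg.
Tool frame: the origin (TCP) lies on the centre line of the jaws, within the pads' length; the fingertips stand 17 mm ahead of it and the grasp point (between the pads) lies 2 mm behind it; x points along the fingers, y is the direction in which the jaws open and shut, and the axes are right-handed (so a half turn about x gives the same grasp; the last joint's range is limited). The gripper opens to 85 mm and grips with 20 to 120 N. Pads are 22 mm wide; open, the fingers measure 114 mm over their backs; the gripper's body (76 mm by 85 mm) begins 54 mm behind the grasp point. The pads swing forward as they close: fully open they stand 13 mm farther back than shut.
Start: joints at [0.034, 0.689, -0.195, 1.565, 0.157, 0.902, -0.215], TCP at [625.022, 0.025, 248.317] pointing down, gripper open.
Joint ranges: [-3.01, 3.01], [-0.46, 2.08], [-1.47, 1.51], [0.13, 2.56], [-1, 4.14], [0.04, 2.09], [-2.66, 2.66]. Speed limits (rad/s): [2.57, 2.57, 3.14, 3.14, 3.14, 3.14, 3.14].

INTERFACE

Orientations are given as a 3x3 rotation matrix whose columns are the frame's x, y, z axes.
In Python, from plant import sensors, imaging, arm gives the robot as it stands. The module is installed in compiled form; this text tells all that it offers.
- The arm moves only by the shell command python3 -m creep 'ROWS' [OPENING] [FORCE]. ROWS is JSON, a list of rows, each a list of 6 numbers: the shift along the tool's x, y, z in m, then the turn, a rotation vector about the tool's x, y, z in rad. A call has 1 to 20 rows; each row is the pose to reach, as a shift and turn from the pose commanded when the call began, along the tool's axes at that moment; what a row does not reach only later rows make up. A row lasts 1/8 s, in which the tool goes at most 62.5 mm and 10.7 degrees, less where a joint would pass 70% of its speed; a pose out of reach is approached as far as the arm can. A call with a gripper value outside its range is refused whole. OPENING is the opening, from -1 (shut) to 1 (fully open), set as the call begins (- or left out, the last holds). The fingers move at their own pace and stop on an object; FORCE is the grip in N (left out, the last holds). Time passes only in rows, so rows that repeat a pose let the fingers close. It gives the time, the measured TCP pose, the force and the opening at its end, in the units of the state.
- sensors.get_obs(): the state, without advancing time (a new reading comes with each control period).
- imaging.capture(name): name is "scene" or "side" or "wrist"; returns a dict with "frame" (480x640x3 uint8, red, green, blue), "depth" (480x640 float32, mm along the optical axis (not along the pixel's ray), 0 where there is no reading), "fovy" (degrees; the focal length in pixels is half the picture's height over the tangent of half this angle, whatever the lens; pixels are square), "cx", "cy" (the principal point, pixels), "R" (3x3) and "t" (3): a world point X has camera coordinates R X + t; the wrist camera has in their place "T_tool_cam" (4x4, takes a point from camera to tool coordinates, whose origin is the TCP and whose axes are the tool frame's). Camera axes: x right, y down, z forward; pixel columns grow to the right and rows downward; lengths in mm; the calibration is good to about 2 mm. The wrist camera is an equidistant fisheye: a pixel r from the principal point sees the ray r / f radians off the axis. A picture is of the moment at which its call begins: read the wrist's pose just before it.
- arm.job_done(): hands the job in, once; it reports no verdict.
Trained networks look in a picture, given as the dict that the camera call returned (one of the last four; its "shot" number tells which), for a name from the list of things; names that differ only in an ending like _2 or _b are one class to them, and where a whole thing is asked for, a point or a joint stands for the part that bears it (a point fixed in the world has none). Each returns a list of dicts, best first, with "score" (0 to 1); they miss things now and then, are a little off and sometimes report something else, mostly with a low value. They report only what shows in the picture. A call takes as long as a camera call. They do not tell look-alikes from the thing itself.
- imaging.regions_of(picture, target): "pixels" (480x640 bool, what is visible of it) and "extent" ([centre column, centre row, width, height] in pixels, round what is visible of it).
The state is a dict: "t": time; "q": joint angles; "joint_vel": joint speeds; "joint_efforts": joint torques, N m; "tcp_pos": TCP position; "tool_rot": TCP orientation; "ft_force": force on the tool from outside, world axes, zero at the start; "torque": the same for the moment, N m; "gripper_width": opening from 0.0 (shut) to 1.0 (fully open).
Only numpy, scipy, OpenCV 4.12 (cv2) and the standard library are available. Lean on these libraries where they do the work, as an engineer would, in place of code of your own. Each camera call takes 0.05 s, during which the arm holds its last target.

TASK

The bench pin's sliding tongue has slipped, so its bolt hole no longer lines up with the hole in the steel holder under it. Take the tapered drift (the tool with the dark wooden handle) from the wooden rack and push it down through both holes until its collar is at the tongue, so that it draws the tongue into line; then stand the drift back in the rack hole it came from and put the flanged bolt upright into the aligned holes, down until its flange lies flat on the tongue.

Things in the scene. Friction and masses are not known exactly. Their poses are not given: they have to be found in the camera images.
- drift: Drift, upright in a hole of the wooden rack (holes 33 mm wide, 80 apart, top 70 above bench). Dark wooden handle over a brass collar (44 wide, 6 thick) that rests on the rack. Origin: on the axis, underside of the collar; z up. Handle a 30 mm cylinder 10 to 40 above the origin, 36 wide at 48, top 58. Steel shank below: 29 wide for 20 mm, then tapering to a 5 mm tip 65 below. 0.17 to 0.33 kg.
- bolt: Steel bolt in another rack hole (the rod with a slim pale wooden handle and the thin punch are not needed; any may be in any hole). Head 30 mm wide, 5 to 30 above the origin, dark hexagon on top; flange 48 wide, 5 thick; shank 20 wide, 45 long, end chamfered to 14. Origin: on the axis, underside of the flange; z up. 0.22 kg.
- hole (a point): Centre of the round hole, 33 mm wide and open down to the bench, in the fixed dark steel holder (90 by 80 mm), taken at the level of the tongue's top face, 70 mm above the bench. z up; x along the slide towards the bench pin (pale forked wooden wedge on the tongue, reaching 123 mm from the tongue's hole).
- tongue (a joint): Slide of the light metal tongue (90 by 62 mm, 10 thick, top 70 above the bench) in the holder. 0: its 33 mm hole is exactly over the holder's and their ends are flush; positive (m): its hole is displaced that far along x of hole. Travel -6 to 22 mm, starts 13 to 17 mm out, moves against about 5 N of friction and stays where left.
Things that resemble listed ones, but are neither listed nor needed, are in the scene too. Leave any red look-alike of the bolt alone. Several things look just like the drift: the one meant starts farthest to the robot's left.

How it is judged (in metres and radians):
On the way, in this order (a step that is already met when the one before it is completed fails the run):
1. the drift's tip is in the tongue's hole, at least 5 mm below its top face, while the tongue is still more than 8 mm out of line (z of drift in the frame of hole below 0.06 m and horizontal distance between drift and hole below 0.027 m and angle between drift's own z axis and vertical below 0.35 rad and value of joint tongue above 0.008 m), for 0.02 s.
2. the drift is down through both holes, its collar within 8 mm of the tongue, and the tongue is within 5 mm of in line (z of drift in the frame of hole below 0.008 m and horizontal distance between drift and hole below 0.01 m and value of joint tongue between -0.005 and 0.005 m), for 0.1 s.
At the end, for the whole second after the job is handed in: Bolt through both holes, upright within 6 degrees, flange within 3 mm of the tongue's top, axis within 12 mm of the holder's hole; tongue less than 8 mm out of line; drift upright (9 degrees) in the rack hole it came from, within 20 mm of its start; both at rest (z of bolt in the frame of hole between -0.003 and 0.003 m and horizontal distance between bolt and hole below 0.012 m and angle between bolt's own z axis and vertical below 0.1 rad and linear speed of each of bolt, drift below 0.02 m/s and value of joint tongue below 0.008 m and distance of drift from where it was at the start of the episode below 0.02 m and angle between drift's own z axis and vertical below 0.15 rad); the robot touches nothing.
It also fails if it takes over 64 s, if anything falls off the work surface, if the arm or the gripper's body presses on something with over 40 N, if the wrist force passes 120 N, or if a joint passes its speed limit or range.

## Working session

There is one attempt and no reset: what is moved stays moved. The work goes in short steps, Python scripts to look and compute and a shell command to move; the robot and the scene stay as the last step left them, time stands still between calls to the robot, and variables do not carry over. Pictures are saved under pics/ and viewed, and the job is handed in when it is done.

```bash
mkdir -p pics; ls
cat > h.py <<'E'
import numpy as np, cv2
from plant import sensors, imaging, arm
def save(img,name): cv2.imwrite('pics/'+name,cv2.cvtColor(np.ascontiguousarray(img),cv2.COLOR_RGB2BGR))
def cloud(p):
    f=240/np.tan(np.radians(p['fovy'])/2)
    v,u=np.mgrid[0:480,0:640].astype(float)
    d=p['depth']
    c=np.stack([(u-p['cx'])/f*d,(v-p['cy'])/f*d,d],-1)
    w=(c-np.array(p['t']).reshape(3))@np.array(p['R'])
    w[d<=0]=np.nan
    return w
E
python3 - <<'E'
from h import *
o=sensors.get_obs()
print(o['t'],o['tcp_pos'],np.round(o['tool_rot'],3).tolist(),o['gripper_width'],o['ft_force'])
for n in ['scene','side']:
    p=imaging.capture(n); save(p['frame'],n+'0.png'); np.savez(n+'0.npz',w=cloud(p),frame=p['frame'])
    for t in ['drift','bolt','tongue']:
        for r in imaging.regions_of(p,t):
            m=r['pixels']; w=cloud(p)[m]; print(n,t,round(r['score'],2),np.round(r['extent']),np.round(np.nanmedian(w,0)),np.round(np.nanpercentile(w[:,2],98)))
E
```

```text
pics
0.0 [ 6.24356272e+02 -1.89344248e-02  2.47449901e+02] [[-0.002, 1.0, 0.0], [-0.0, 0.0, -1.0], [-1.0, -0.002, 0.0]] 0.9986321413380677 [-0.73305232 -0.01340646 -0.03539202]
scene drift 0.65 [377. 197.  29.  62.] [431.  85.  79.] 122.0
scene drift 0.55 [420. 229.  29.  39.] [493. 187.  98.] 127.0
scene bolt 0.93 [406. 274.  34.  36.] [570. 202.  83.] 102.0
scene bolt 0.78 [337. 336.  36.  42.] [693. 156.  52.] 76.0
scene tongue 0.85 [153. 213. 106.  68.] [ 648. -226.   69.] 72.0
side drift 0.84 [223. 261.  31.  60.] [417.  73.  86.] 123.0
side drift 0.63 [235. 193.  29.  35.] [478. 174.  98.] 128.0
side bolt 0.96 [274. 182.  28.  26.] [555. 190.  83.] 102.0
side bolt 0.95 [350. 190.  28.  43.] [680. 144.  51.] 77.0
side tongue 0.7 [456. 371. 132.  49.] [ 632. -228.   69.] 72.0
```

View pics/scene0.png

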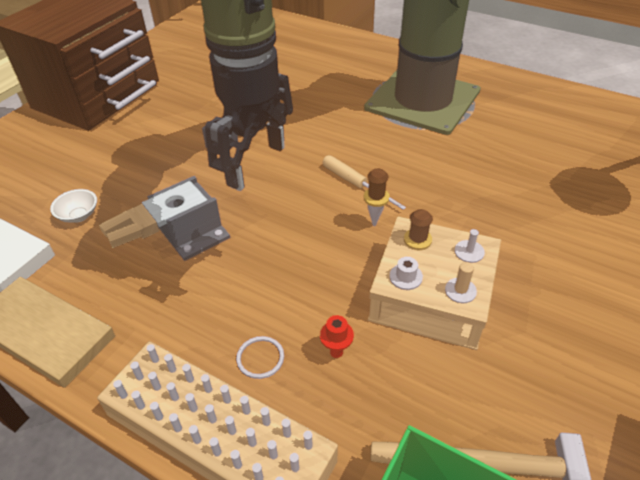

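View pics/side0.png

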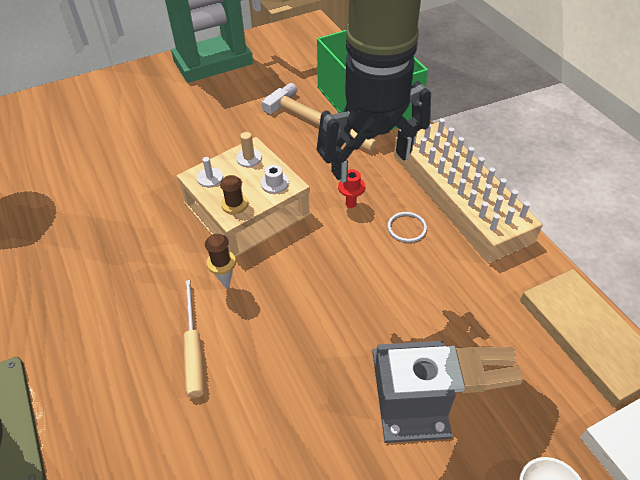

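The scene picture shows two drift look-alikes: one in the rack at (420,229), with y≈187, and one standing on the bench at (377,197), with y≈80. The rack one is farther to the robot's left and is in the rack, so it is the one meant. The bolt is the grey one in the rack at (406,274); the red one at (337,336) is the look-alike to leave alone. I'll confirm this in a crop and then measure.

Run:
```python
from h import *
from scipy.optimize import least_squares
S=np.load('scene0.npz');D=np.load('side0.npz')
a=cv2.resize(S['frame'][180:340,350:510],(400,400),interpolation=cv2.INTER_CUBIC)
b=cv2.resize(D['frame'][130:290,160:320],(400,400),interpolation=cv2.INTER_CUBIC)
save(np.hstack([a,b]),'crop0.png')
def circ(P,r):
    f=lambda c: np.hypot(P[:,0]-c[0],P[:,1]-c[1])-r
    return least_squares(f,P.mean(0)[:2],loss='soft_l1').x
for nm,d in (('scene',S),('side',D)):
    w=d['w'].reshape(-1,3)
    for n,c0,hr in (('drift',(487,181),(15)),('bolt',(563,196),15)):
        near=np.hypot(w[:,0]-c0[0],w[:,1]-c0[1])<35
        for lo,hi,r in ((82,108,15),) if n=='drift' else ((78,97,15),):
            P=w[near&(w[:,2]>lo)&(w[:,2]<hi)]
            print(nm,n,'head side',len(P),np.round(circ(P,r),1))
        P=w[near&(w[:,2]>(120 if n=='drift' else 97))]; print('  top',len(P),np.round((P.min(0)+P.max(0))/2,1),np.round(np.ptp(P,0),1),np.round(np.percentile(P[:,2],[50,95]),1))
        P=w[near&(w[:,2]>72.5)&(w[:,2]<79)]; print('  flange',len(P),np.round((P.min(0)+P.max(0))/2,1),np.round(np.ptp(P,0),1))
    # tongue/holder top
    m=(np.abs(w[:,0]-640)<130)&(np.abs(w[:,1]+230)<130)&(w[:,2]>62)&(w[:,2]<76)
    P=w[m]; print(nm,'top',len(P),np.round(np.median(P[:,2]),1))
    r=cv2.minAreaRect(P[:,:2].astype(np.float32)); print(r)
    np.save(nm+'_top.npy',P)
```

```text
scene drift head side 238 [482.1 183.5]
  top 261 [485.4 183.8 125. ] [30.2 32.2  9.9] [125.  127.6]
  flange 237 [486.6 183.4  75.6] [45.3 43.4  6.1]
scene bolt head side 177 [560.7 198.3]
  top 267 [561.6 198.3  99.8] [30.5 29.5  5.4] [ 99.6 101.6]
  flange 342 [566.8 196.9  75.7] [53.4 50.8  6.3]
scene top 2992 69.4
((627.6236572265625, -222.4623565673828), (84.26018524169922, 182.51539611816406), 67.08230590820312)
side drift head side 211 [480.6 185.1]
  top 228 [480.3 180.5 125. ] [30.4 32.7  9.7] [125.4 128.1]
  flange 222 [485.2 179.8  75.7] [62.6 43.1  6.3]
side bolt head side 148 [559.3 200. ]
  top 185 [558.3 198.6 100.5] [29.2 31.   6.9] [ 99.9 102.4]
  flange 253 [556.6 197.2  75.6] [51.6 51.1  6.1]
side top 5750 69.5
((624.891845703125, -222.61517333984375), (82.85607147216797, 182.66073608398438), 66.3834228515625)
```

Run:
```python
from h import *
out=[]
for n in ('scene','side'):
    d=np.load(n+'0.npz'); w=d['w'];f=d['frame']
    im=np.zeros((400,400,3),np.uint8)
    m=(w[...,2]>20)&(np.abs(w[...,0]-640)<100)&(np.abs(w[...,1]+250)<100)
    m&=(w[...,2]<76)
    P=w[m];C=f[m]; o=np.argsort(P[:,2])
    for p,c in zip(P[o],C[o]):
        # up = +x, left=+y
        r=int(400-(p[0]-540)*2); k=int(400-(p[1]+350)*2)
        cv2.circle(im,(k,r),2,tuple(int(x) for x in c),-1)
    out.append(im)
save(np.hstack(out),'topview0.png')
```

```text
(no output)
```

View pics/crop0.png

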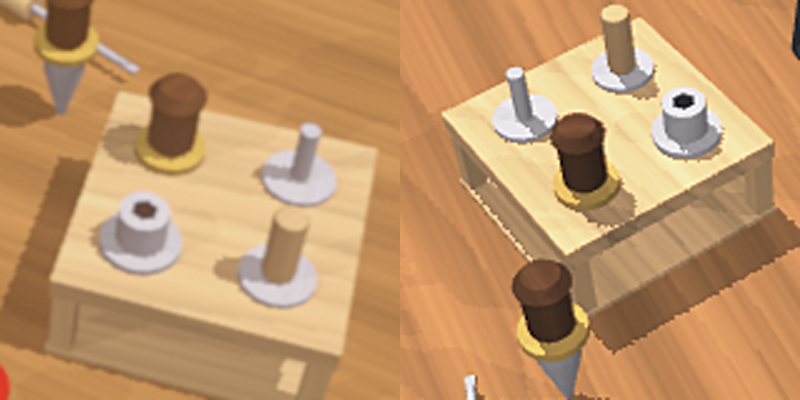

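View pics/topview0.png

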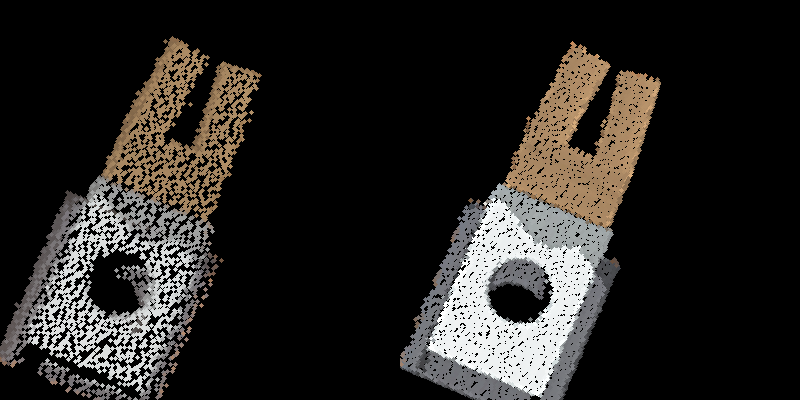

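The crop confirms it. The wanted drift is in the rack at crop (178,125), the standing look-alike is outside the rack at (65,60), and the grey bolt is at (142,230). In the top view the slide runs at a yaw of about -22.6°. I'll move above the rack with the jaws along the slide direction and refine the positions with the wrist camera.

```bash
python3 -m creep '[[0,-0.025,-0.03,0.1,0,0],[0,-0.055,-0.07,0.2,0,0],[0,-0.085,-0.11,0.3,0,0],[0,-0.115,-0.15,0.39,0,0],[0,-0.141,-0.182,0.394,0,0],[0,-0.141,-0.182,0.394,0,0],[0,-0.141,-0.182,0.394,0,0]]' 0.4 60
python3 - <<'E'
from h import *
o=sensors.get_obs(); p=imaging.capture('wrist'); save(p['frame'],'wr1.png')
print(o['tcp_pos'],np.round(o['tool_rot'],3).tolist(),o['gripper_width']); print(p['fovy'],p['cx'],p['cy'],p['T_tool_cam'])
for n in ('scene','side'):
    w=np.load(n+'0.npz')['w'].reshape(-1,3); x=np.array([.923,-.384]);y=np.array([.384,.923])
    q=w[:,:2]-[597,-210]; s=q@x; l=q@y
    for a,b in ((-30,-20),(25,35),(50,70),(80,110)):
        m=(s>a)&(s<b)&(abs(l)<60)&(w[:,2]>40)&(w[:,2]<140)
        print(n,a,len(w[m]),np.round(np.nanpercentile(w[m,2],[50,98]),1),'lat',np.round(np.percentile(l[m],[2,98])))
E
```

```text
t: 1.27
tcp_pos: [484.6, 181.4, 248.5]
tool_rot: [[0.001, 0.923, -0.384], [-0.0, -0.384, -0.923], [-1.0, 0.001, 0.0]]
ft_force: [0.3, -0.1, -0.0]
gripper_width: 0.697
[484.61777502 181.44598433 248.47170312] [[0.001, 0.923, -0.384], [-0.0, -0.384, -0.923], [-1.0, 0.001, 0.0]] 0.697246301729708
65.70646984690485 317.146605973962 245.27719561001226 [[ 4.05459344e-04 -2.68054343e-01  9.63403708e-01 -1.26020451e+02]
 [ 9.99999158e-01  1.29625587e-03 -6.01948965e-05  1.66055812e-02]
 [-1.23268221e-03  9.63402921e-01  2.68054643e-01 -6.84108225e+01]
 [ 0.00000000e+00  0.00000000e+00  0.00000000e+00  1.00000000e+00]]
scene -30 250 [69.1 71.7] lat [-38.  41.]
scene 25 285 [68.9 71.6] lat [-38.  40.]
scene 50 405 [69.2 71.7] lat [-27.  29.]
scene 80 550 [68.5 71.6] lat [-26.  28.]
side -30 484 [69.5 72. ] lat [-40.  38.]
side 25 415 [69.5 71.9] lat [-41.  36.]
side 50 686 [69.4 72.1] lat [-29.  25.]
side 80 836 [69.2 72. ] lat [-28.  23.]
```

View pics/wr1.png

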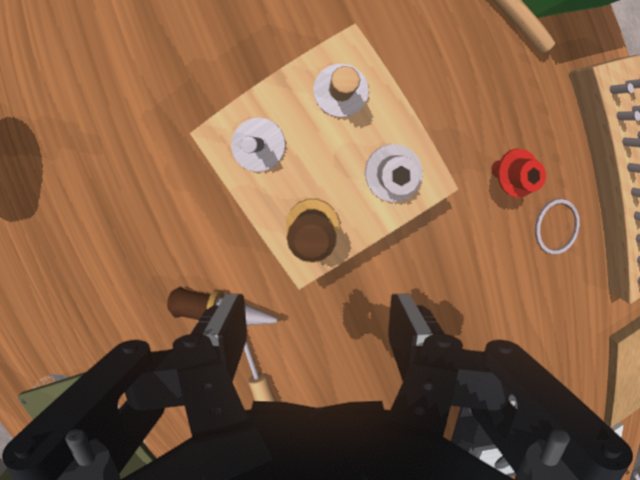

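The wrist view shows the drift at (313,235) in the rack, the bolt at (400,175), and the look-alike drift at (225,305), between the fingers' line of sight and the bench. Next I'll measure from the wrist depth.

```bash
cat >> h.py <<'E'
def wcloud(o,p):
    f=240/np.tan(np.radians(p['fovy'])/2)
    v,u=np.mgrid[0:480,0:640].astype(float)
    du,dv=u-p['cx'],v-p['cy']; r=np.hypot(du,dv)+1e-9; th=r/f
    d=p['depth']; k=np.tan(th)/r
    c=np.stack([du*k*d,dv*k*d,d],-1)
    T=np.array(p['T_tool_cam']); tl=c@T[:3,:3].T+T[:3,3]
    w=tl@np.array(o['tool_rot']).T+np.array(o['tcp_pos'])
    w[d<=0]=np.nan
    return w
E
python3 - <<'E'
from h import *
o=sensors.get_obs(); p=imaging.capture('wrist'); W=wcloud(o,p); w=W.reshape(-1,3)
for n,c0,zt,zf in (('drift',(483,182),118,70),('bolt',(560,198),97,70)):
    near=np.hypot(w[:,0]-c0[0],w[:,1]-c0[1])<32
    for lo,hi in ((zt,140),(72.5,79)):
        P=w[near&(w[:,2]>lo)&(w[:,2]<hi)]
        (c,r)=cv2.minEnclosingCircle(P[:,:2].astype(np.float32))
        print(n,lo,len(P),np.round(c,1),round(r,1),np.round(np.percentile(P[:,2],[5,50,95]),1), np.round((P.min(0)+P.max(0))/2,1))
m=(abs(w[:,0]-500)<60)&(abs(w[:,1]-200)<40)&(w[:,2]>60)&(w[:,2]<72); print('rack top',np.nanmedian(w[m,2]))
for t in ('drift','bolt'):
    for r in imaging.regions_of(p,t): print(t,r['score'],r['extent'])
E
```

```text
drift 118 1867 [481.9 185.4] 18.1 [119.1 125.7 128. ] [481.8 185.4 124.1]
drift 72.5 663 [482.  185.8] 21.9 [75.  76.3 77.5] [482.1 189.   75.6]
bolt 97 1177 [560.3 200.4] 14.9 [ 99.1 100.4 101.6] [560.2 200.4  99.9]
bolt 72.5 1271 [559.6 199.4] 25.0 [74.2 75.4 76.6] [560.3 200.1  75.6]
rack top 70.37595546006995
drift 0.84 [313.1, 231.8, 54.9, 64.8]
drift 0.71 [222.8, 307.4, 110.8, 37.5]
bolt 0.82 [390.0, 171.6, 55.7, 60.5]
bolt 0.58 [516.2, 169.9, 55.9, 45.0]
```

```bash
python3 -m creep '[[0.03,-0.004,-0.0025,0,0,0],[0.07,-0.004,-0.0025,0,0,0],[0.1,-0.004,-0.0025,0,0,0],[0.13,-0.004,-0.0025,0,0,0],[0.145,-0.004,-0.0025,0,0,0],[0.152,-0.004,-0.0025,0,0,0],[0.152,-0.004,-0.0025,0,0,0]]' 0.4 60
python3 -m creep '[[0,0,0,0,0,0],[0,0,0,0,0,0],[0,0,0,0,0,0],[0,0,0,0,0,0]]' -1 70
```

```text
t: 2.35
tcp_pos: [481.6, 185.8, 96.5]
tool_rot: [[0.001, 0.923, -0.384], [0.0, -0.384, -0.923], [-1.0, 0.0, -0.0]]
ft_force: [-0.4, 0.2, -0.0]
gripper_width: 0.699
t: 2.85
tcp_pos: [482.1, 186.0, 97.5]
tool_rot: [[0.002, 0.923, -0.384], [0.001, -0.384, -0.923], [-1.0, 0.002, -0.002]]
ft_force: [-1.1, -0.6, 4.3]
gripper_width: 0.371
```

```bash
python3 -m creep '[[-0.01,0,0,0,0,0],[-0.03,0,0,0,0,0],[-0.07,0,0,0,0,0],[-0.11,0,0,0,0,0],[-0.13,0,0,0,0,0],[-0.13,0,0,0,0,0],[-0.13,0,0,0,0,0]]' -1 70
python3 - <<'E'
from h import *
o=sensors.get_obs(); p=imaging.capture('wrist'); q=imaging.capture('side'); save(np.hstack([cv2.resize(p['frame'],(400,300)),cv2.resize(q['frame'],(400,300))]),'lift.png')
q2=imaging.capture('scene')
for nm,w in (('wrist',wcloud(o,p)),('side',cloud(q)),('scene',cloud(q2))):
    w=w.reshape(-1,3)
    tp=o['tcp_pos']; 
    for lo,hi in ((-34,-20),(-50,-40),(-70,-55),(-90,-75)):
        m=(np.hypot(w[:,0]-tp[0],w[:,1]-tp[1])<28)&(w[:,2]-tp[2]>lo)&(w[:,2]-tp[2]<hi)
        P=w[m]
        if len(P)>8: print(nm,lo,len(P),np.round(P.mean(0)-tp,1),np.round(np.ptp(P,0),1))
E
```

```text
t: 3.72
tcp_pos: [480.5, 185.5, 225.7]
tool_rot: [[-0.002, 0.923, -0.384], [-0.001, -0.384, -0.923], [-1.0, -0.001, 0.001]]
ft_force: [-0.8, 0.6, -2.2]
gripper_width: 0.37
wrist -34 2218 [  5.1  12.2 -21.7] [38.6 32.   7.5]
side -34 259 [ -6.1 -13.7 -23.2] [40.7 33.8 13.9]
side -50 89 [ -4.4 -12.1 -45. ] [28.6 18.   9.7]
side -70 75 [ -4.2  -9.7 -61.7] [22.3 14.2 14.8]
side -90 31 [ -2.8  -6.  -80.9] [11.2  8.7 14.5]
scene -34 256 [ 11.3   5.2 -23.7] [41.5 40.6  9.8]
scene -50 105 [ 10.7   0.7 -44.9] [16.6 26.   9.7]
scene -70 78 [  8.7   0.2 -61.8] [14.2 20.1 14.7]
scene -90 37 [  4.6  -1.3 -81. ] [ 7.1 10.9 14.6]
```

View pics/lift.png

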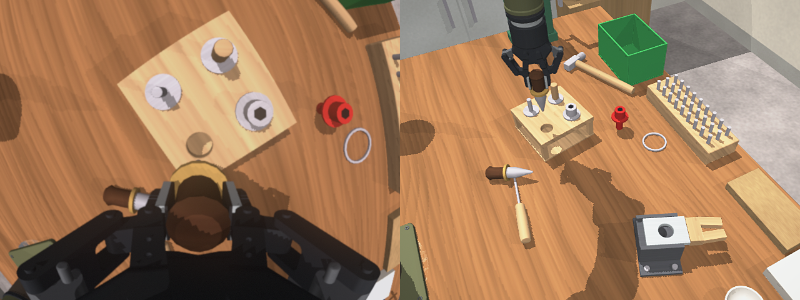

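The drift is lifted and hangs straight, with the rack hole open beneath it. The standing look-alike has toppled onto the bench by itself at side (510,172), and it isn't needed. I'll fit the drift's axis in the grip, then go towards the holder.

```bash
cat >> h.py <<'E'
from scipy.optimize import least_squares
def fitdrift(ws,o,z0=27.5):
    """ws list of clouds. returns origin offset (world axes) from tcp and tilt (dx/dz)"""
    tp=np.array(o['tcp_pos']); Q=[]
    for w in ws:
        w=w.reshape(-1,3)-tp
        Q.append(w[(np.hypot(w[:,0],w[:,1])<26)&(w[:,2]<-z0-3)&(w[:,2]>-z0-60)])
    def f(a):
        out=[]
        for P in Q:
            s=-(P[:,2]+a[4]); rr=np.where(s<20,14.5,2.5+(65-s)*12/45)
            ax=a[0]+a[2]*s; ay=a[1]+a[3]*s
            out.append(np.hypot(P[:,0]-ax,P[:,1]-ay)-rr)
        return np.concatenate(out+[np.array([(a[4]-z0)*3])])
    r=least_squares(f,[0,0,0,0,z0],loss='soft_l1'); return r.x,np.sqrt(np.median(r.fun**2))
E
python3 - <<'E'
from h import *
o=sensors.get_obs(); p=imaging.capture('wrist'); a=imaging.capture('side');b=imaging.capture('scene')
A=cloud(a);B=cloud(b)
for ws in ([A],[B],[A,B]):
    print(np.round(fitdrift(ws,o)[0],3),fitdrift(ws,o)[1])
w=wcloud(o,p)
# rack hole centre from wrist: pixels of rack region below z 60 near hole
m=(np.hypot(w[...,0]-482,w[...,1]-185)<30); print(m.sum())
E
```

```text
[-1.5000e+00 -1.0540e+00 -0.0000e+00  1.0000e-03  2.7289e+01] 0.5507884582377182
[ 3.2200e-01 -2.1920e+00 -1.0000e-03 -1.2000e-02  2.7222e+01] 0.5007512897266668
[-1.790e-01 -1.649e+00 -3.000e-03 -2.000e-03  2.734e+01] 0.7515970456122447
44484
```

```bash
python3 -m creep '[[0,0.015,0.014,0,0,0],[0,0.04,0.038,0,0,0],[0,0.07,0.068,0,0,0],[0,0.1,0.097,0,0,0],[0,0.13,0.126,0,0,0],[0,0.16,0.155,0,0,0],[0,0.19,0.184,0,0,0],[0,0.22,0.213,0,0,0],[0,0.245,0.236,0,0,0],[0,0.259,0.25,0,0,0],[0,0.259,0.25,0,0,0],[0,0.259,0.25,0,0,0],[0,0.259,0.25,0,0,0]]' -1 70
python3 - <<'E'
from h import *
o=sensors.get_obs(); p=imaging.capture('wrist'); save(p['frame'],'wr2.png')
w=wcloud(o,p); np.savez('wr2.npz',w=w,frame=p['frame'])
print(o['tcp_pos'])
for r in imaging.regions_of(p,'tongue'): print(r['score'],r['extent'])
# ortho view in slide frame
im=np.zeros((480,640,3),np.uint8)
x=np.array([.923,-.384]);y=np.array([.384,.923])
m=(w[...,2]>-5)&(w[...,2]<78); P=w[m];C=p['frame'][m]
k=np.argsort(P[:,2]);P=P[k];C=C[k]
q=P[:,:2]-[597,-210]; s=q@x;l=q@y
c=(320+s*3).astype(int); r=(240-l*3).astype(int); ok=(c>1)&(c<638)&(r>1)&(r<478)
for cc,rr,col in zip(c[ok],r[ok],C[ok]): im[rr-1:rr+2,cc-1:cc+2]=col
save(im,'ortho2.png')
E
```

```text
t: 5.65
tcp_pos: [624.3, -142.2, 226.4]
tool_rot: [[-0.0, 0.924, -0.381], [0.001, -0.381, -0.924], [-1.0, -0.001, -0.001]]
ft_force: [0.4, -0.2, -2.7]
gripper_width: 0.368
[ 624.26387601 -142.21597287  226.38128712]
0.87 [360.9, 310.1, 198.4, 64.6]
0.4 [317.6, 328.6, 112.2, 147.5]
```

View pics/wr2.png

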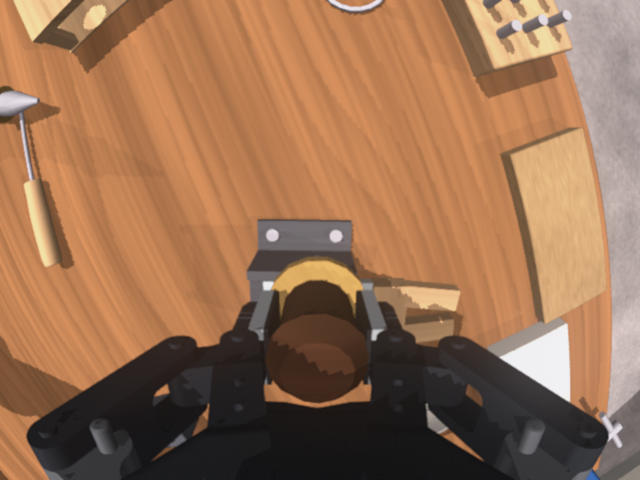

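View pics/ortho2.png

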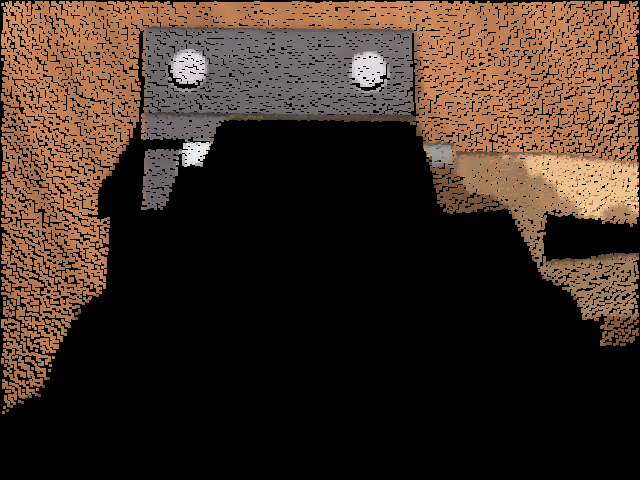

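I misjudged the camera side: image-up is −tool z, so the drift hides the hole. I'll move past the hole along +z and look from there.

```bash
python3 -m creep '[[0,0,0.015,0,0,0],[0,0,0.045,0,0,0],[0,0,0.08,0,0,0],[0,0,0.115,0,0,0],[0,0,0.135,0,0,0],[0,0,0.14,0,0,0],[0,0,0.14,0,0,0],[0,0,0.14,0,0,0]]' -1 70
python3 - <<'E'
from h import *
o=sensors.get_obs(); p=imaging.capture('wrist'); save(p['frame'],'wr3.png')
w=wcloud(o,p); np.savez('wr3.npz',w=w,frame=p['frame'])
print(o['tcp_pos'])
im=np.zeros((480,640,3),np.uint8)
x=np.array([.923,-.384]);y=np.array([.384,.923])
m=(w[...,2]>-5)&(w[...,2]<78); P=w[m];C=p['frame'][m]
k=np.argsort(P[:,2]);P=P[k];C=C[k]
q=P[:,:2]-[597,-210]; s=q@x;l=q@y
c=(320+s*4).astype(int); r=(240-l*4).astype(int); ok=(c>2)&(c<637)&(r>2)&(r<477)
for cc,rr,col in zip(c[ok],r[ok],C[ok]): im[rr-2:rr+2,cc-2:cc+2]=col
save(im,'ortho3.png')
E
```

```text
t: 6.75
tcp_pos: [571.7, -271.6, 226.3]
tool_rot: [[0.001, 0.924, -0.381], [0.001, -0.381, -0.924], [-1.0, 0.0, -0.002]]
ft_force: [-0.1, 0.2, -2.7]
gripper_width: 0.37
[ 571.72765279 -271.6138774   226.30570211]
```

View pics/wr3.png

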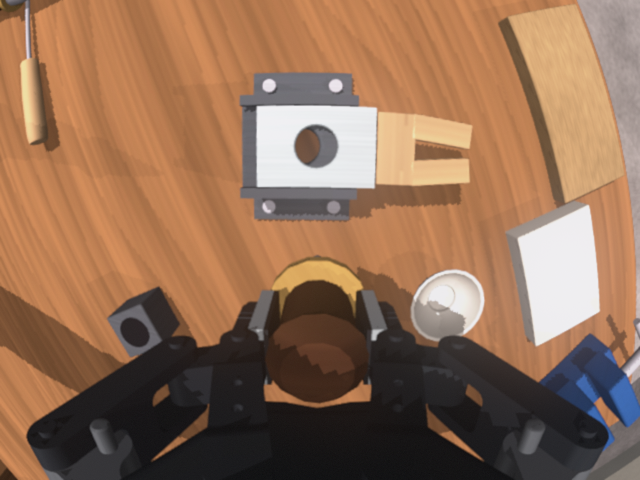

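View pics/ortho3.png

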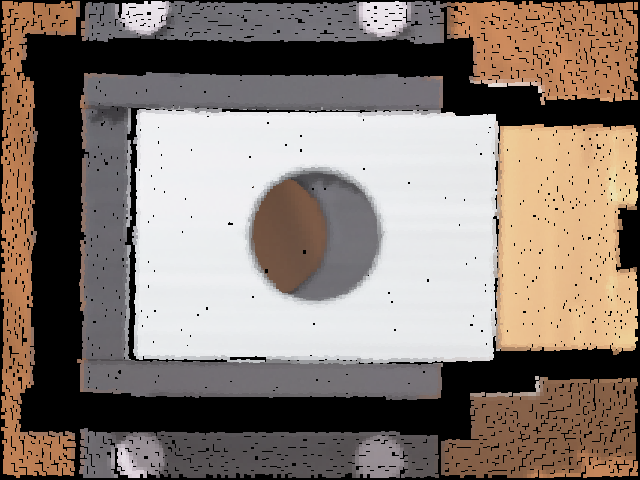

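The wrist view shows the tongue's hole at (316,146), with the holder's hole visible as a lens. In the orthographic view the rails span 90 mm and the tongue is about 13.5 mm out. The holder hole is at about (584.0,-203.5) and the tongue hole at about (596.5,-208.7). I'll go to the lens centre and enter the tip.

```bash
python3 -m creep '[[0,-0.002,-0.015,0,0,0],[0,-0.006,-0.04,0,0,0],[0,-0.008,-0.06,0,0,0],[0,-0.008,-0.068,0,0,0],[0,-0.008,-0.068,0,0,0],[0.02,-0.008,-0.068,0,0,0],[0.03,-0.008,-0.068,0,0,0],[0.03,-0.008,-0.068,0,0,0],[0.03,-0.008,-0.068,0,0,0]]' -1 70
python3 - <<'E'
from h import *
o=sensors.get_obs();a=imaging.capture('side');b=imaging.capture('scene')
print(o['tcp_pos'],np.round(fitdrift([cloud(a)],o)[0],2),np.round(fitdrift([cloud(b)],o)[0],2))
save(np.hstack([cv2.resize(a['frame'][280:460,330:530],(400,360)),cv2.resize(b['frame'][120:280,90:268],(400,360))]),'over.png')
E
```

```text
t: 7.92
tcp_pos: [589.8, -208.3, 196.8]
tool_rot: [[0.001, 0.923, -0.384], [-0.0, -0.384, -0.923], [-1.0, 0.001, -0.0]]
ft_force: [0.3, -0.4, -1.5]
gripper_width: 0.374
[ 589.78348811 -208.30705606  196.79726495] [-1.820e+00 -7.100e-01  1.000e-02 -1.000e-02  2.751e+01] [ 5.500e-01 -2.620e+00 -0.000e+00  1.000e-02  2.736e+01]
```

View pics/over.png

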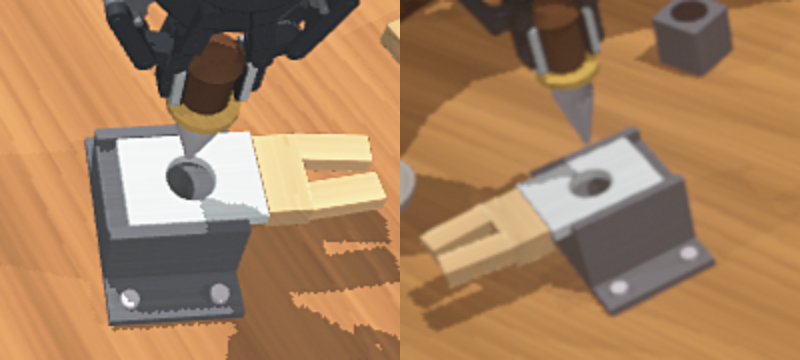

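```bash
python3 -m creep '[[0,0,-0.003,0,0,0],[0.01,0,-0.003,0,0,0],[0.02,0,-0.003,0,0,0],[0.03,0,-0.003,0,0,0],[0.04,0,-0.003,0,0,0],[0.045,0,-0.003,0,0,0],[0.045,0,-0.003,0,0,0],[0.05,0,-0.003,0,0,0],[0.05,0,-0.003,0,0,0]]' -1 70
python3 - <<'E'
from h import *
o=sensors.get_obs();a=imaging.capture('side');b=imaging.capture('scene')
print(o['tcp_pos'],o['ft_force'])
save(np.hstack([cv2.resize(a['frame'][280:460,330:530],(400,360)),cv2.resize(b['frame'][120:280,90:268],(400,360))]),'in1.png')
E
```

```text
t: 9.15
tcp_pos: [590.5, -205.0, 146.1]
tool_rot: [[-0.0, 0.923, -0.384], [0.0, -0.384, -0.923], [-1.0, -0.0, 0.0]]
ft_force: [-0.2, -0.2, -1.8]
gripper_width: 0.37
[ 590.45179387 -205.0072957   146.13404463] [-0.20642911 -0.18180281 -1.79365252]
```

View pics/in1.png

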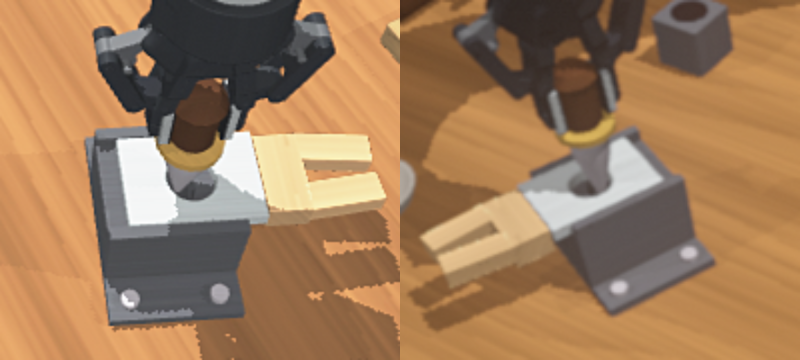

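```bash
python3 -m creep '[[0.001,-0.0015,0,0,0,0],[0.002,-0.003,0,0,0,0],[0.003,-0.0045,0,0,0,0],[0.004,-0.006,0,0,0,0],[0.006,-0.0065,0,0,0,0],[0.009,-0.0065,0,0,0,0],[0.012,-0.0065,0,0,0,0],[0.012,-0.0065,0,0,0,0]]' -1 90
```

```text
t: 10.25
tcp_pos: [585.9, -203.0, 134.5]
tool_rot: [[0.003, 0.923, -0.384], [-0.001, -0.384, -0.923], [-1.0, 0.003, -0.0]]
ft_force: [4.6, -2.5, -0.5]
gripper_width: 0.367
```

```bash
python3 -m creep '[[0.003,-0.0005,0,0,0,0],[0.006,-0.001,0,0,0,0],[0.009,-0.001,0,0,0,0],[0.012,-0.001,0,0,0,0],[0.015,-0.001,0,0,0,0],[0.018,-0.001,0,0,0,0],[0.021,-0.001,0,0,0,0],[0.021,-0.001,0,0,0,0]]' -1 90
```

```text
t: 11.25
tcp_pos: [583.9, -202.3, 113.0]
tool_rot: [[0.0, 0.923, -0.384], [-0.0, -0.384, -0.923], [-1.0, 0.0, -0.0]]
ft_force: [3.9, -2.1, -1.4]
gripper_width: 0.368
```

```bash
python3 -m creep '[[0.003,0,0,0,0,0],[0.006,0,0,0,0,0],[0.009,0,0,0,0,0],[0.011,0,0,0,0,0],[0.013,0,0,0,0,0],[0.013,0,0,0,0,0],[0.013,0,0,0,0,0]]' -1 90
python3 - <<'E'
from h import *
o=sensors.get_obs();a=imaging.capture('side');b=imaging.capture('scene')
print(o['tcp_pos'],o['ft_force'])
save(np.hstack([cv2.resize(a['frame'][280:460,330:530],(400,360)),cv2.resize(b['frame'][120:280,90:268],(400,360))]),'in2.png')
for c in (a,b):
    w=cloud(c).reshape(-1,3); q=w-[584,-203.5,0]; s=q[:,:2]@[.923,-.384]; l=q[:,:2]@[.384,.923]
    m=(np.abs(l)<22)&(s<-30)&(s>-60)&(w[:,2]>66)&(w[:,2]<76); print('tongue end s',np.percentile(s[m],[1,3]) if m.any() else 0)
    m=(np.hypot(s,l)<27)&(w[:,2]>72)&(w[:,2]<84); P=w[m]; print('collar',len(P),np.percentile(P[:,2],[5,50,90,98]) if len(P) else 0)
E
```

```text
t: 12.12
tcp_pos: [583.4, -202.1, 100.0]
tool_rot: [[-0.0, 0.923, -0.384], [0.0, -0.384, -0.923], [-1.0, -0.0, 0.0]]
ft_force: [5.1, -1.7, -2.1]
gripper_width: 0.364
[ 583.44969894 -202.12811177   99.98680556] [ 5.05862928 -1.70139283 -2.05159492]
tongue end s [-44.66175331 -44.31533673]
collar 312 [72.99892548 77.82377367 79.94395771 83.3842722 ]
tongue end s [-41.96585642 -41.83256308]
collar 205 [72.92284808 77.4400576  81.05375352 83.61900749]
```

View pics/in2.png

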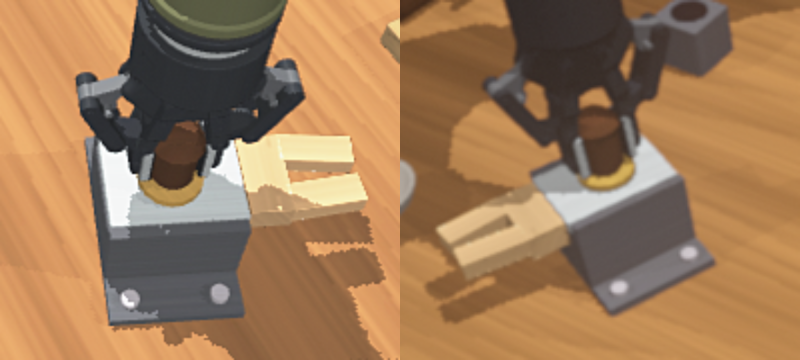

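Both the tongue end and the holder end are now flush. The collar sits about 2.6 mm above the tongue, with a side load of only about 5 N. I'll hold briefly, then withdraw straight up.

```bash
python3 -m creep '[[0.001,0,0,0,0,0],[0.001,0,0,0,0,0],[-0.005,0,0,0,0,0],[-0.015,0,0,0,0,0],[-0.03,0,0,0,0,0],[-0.05,0,0,0,0,0],[-0.08,0,0,0,0,0],[-0.11,0,0,0,0,0],[-0.13,0,0,0,0,0],[-0.135,0,0,0,0,0],[-0.135,0,0,0,0,0]]' -1 90
python3 - <<'E'
from h import *
o=sensors.get_obs();a=imaging.capture('side');b=imaging.capture('scene')
print(o['tcp_pos'],o['ft_force'])
print(np.round(fitdrift([cloud(a)],o)[0],2),np.round(fitdrift([cloud(b)],o)[0],2))
save(np.hstack([cv2.resize(a['frame'][280:460,330:530],(400,360)),cv2.resize(b['frame'][120:280,90:268],(400,360))]),'out.png')
E
```

```text
t: 13.6
tcp_pos: [582.5, -201.8, 235.2]
tool_rot: [[-0.002, 0.923, -0.384], [0.001, -0.384, -0.923], [-1.0, -0.002, 0.0]]
ft_force: [0.8, -0.1, -2.5]
gripper_width: 0.365
[ 582.54801697 -201.7501032   235.18061689] [ 0.8211049  -0.07573605 -2.45786917]
[-1.64 -0.91 -0.   -0.   27.47] [ 0.06 -2.42  0.    0.   27.61]
```

View pics/out.png

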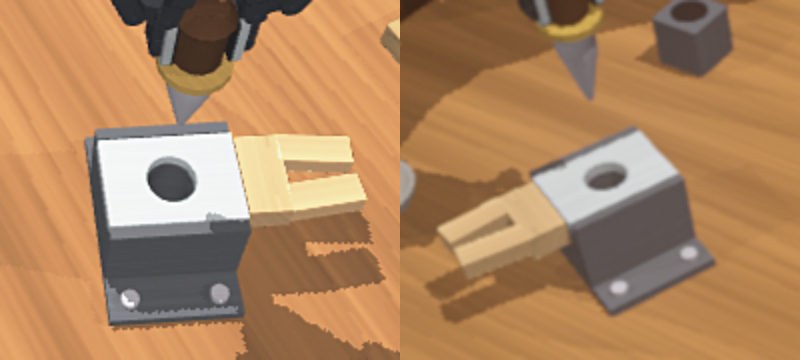

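```bash
python3 -m creep '[[0,-0.014,-0.018,0,0,0],[0,-0.035,-0.047,0,0,0],[0,-0.062,-0.082,0,0,0],[0,-0.09,-0.12,0,0,0],[0,-0.12,-0.158,0,0,0],[0,-0.15,-0.198,0,0,0],[0,-0.178,-0.236,0,0,0],[0,-0.205,-0.271,0,0,0],[0,-0.225,-0.298,0,0,0],[0,-0.238,-0.315,0,0,0],[0,-0.2415,-0.3195,0,0,0],[0,-0.2415,-0.3195,0,0,0],[0,-0.2415,-0.3195,0,0,0],[0,-0.2415,-0.3195,0,0,0]]' -1 90
python3 - <<'E'
from h import *
o=sensors.get_obs();R=np.array(o['tool_rot'])
print('tool delta mm',np.round(R.T@(np.array([482.1,186,170])-o['tcp_pos']),1))
a=imaging.capture('side');b=imaging.capture('scene')
print(np.round(fitdrift([cloud(a)],o)[0],2),np.round(fitdrift([cloud(b)],o)[0],2))
E
```

```text
t: 15.45
tcp_pos: [483.6, 184.3, 235.3]
tool_rot: [[0.0, 0.923, -0.386], [-0.001, -0.386, -0.923], [-1.0, 0.0, 0.001]]
ft_force: [-0.3, 0.5, -2.3]
gripper_width: 0.368
tool delta mm [65.3 -2.1 -1. ]
[-1.56 -1.12 -0.   -0.   27.42] [-2.900e-01 -2.240e+00  1.000e-02 -0.000e+00  2.748e+01]
```

```bash
python3 -m creep '[[0.02,-0.002,-0.001,0,0,0],[0.05,-0.002,-0.001,0,0,0],[0.08,-0.002,-0.001,0,0,0],[0.1,-0.002,-0.001,0,0,0],[0.11,-0.002,-0.001,0,0,0],[0.112,-0.002,-0.001,0,0,0],[0.112,-0.002,-0.001,0,0,0]]' -1 90
```

```text
t: 16.42
tcp_pos: [482.4, 187.4, 123.9]
tool_rot: [[0.001, 0.923, -0.384], [0.001, -0.384, -0.923], [-1.0, 0.001, -0.001]]
ft_force: [-0.0, 0.8, -3.0]
gripper_width: 0.368
```

```bash
python3 -m creep '[[0.003,0,0.001,0,0,0],[0.006,0,0.001,0,0,0],[0.01,0,0.001,0,0,0],[0.014,0,0.001,0,0,0],[0.018,0,0.001,0,0,0],[0.022,0,0.001,0,0,0],[0.025,0,0.001,0,0,0],[0.025,0,0.001,0,0,0]]' -1 90
```

```text
t: 17.42
tcp_pos: [481.3, 186.3, 98.0]
tool_rot: [[-0.0, 0.923, -0.384], [-0.0, -0.384, -0.923], [-1.0, -0.0, 0.0]]
ft_force: [-0.1, -0.1, -1.7]
gripper_width: 0.367
```

Seated with no side load. Now release and rise.

```bash
python3 -m creep '[[0,0,0,0,0,0],[0,0,0,0,0,0],[0,0,0,0,0,0],[0,0,0,0,0,0]]' 0.4 70
python3 -m creep '[[-0.01,0,0,0,0,0],[-0.03,0,0,0,0,0],[-0.06,0,0,0,0,0],[-0.09,0,0,0,0,0],[-0.1,0,0,0,0,0],[-0.1,0,0,0,0,0]]' 0.4
python3 - <<'E'
from h import *
o=sensors.get_obs(); p=imaging.capture('wrist'); a=imaging.capture('side'); save(np.hstack([cv2.resize(p['frame'],(400,300)),cv2.resize(a['frame'],(400,300))]),'back.png')
w=wcloud(o,p).reshape(-1,3)
for n,c0,zt in (('drift',(483,184),118),('bolt',(560,198),97)):
    near=np.hypot(w[:,0]-c0[0],w[:,1]-c0[1])<32
    for lo,hi in ((zt,140),(72.5,79)):
        P=w[near&(w[:,2]>lo)&(w[:,2]<hi)]
        if len(P):
            (c,r)=cv2.minEnclosingCircle(P[:,:2].astype(np.float32)); print(n,len(P),np.round(c,1),round(r,1),np.percentile(P[:,2],[50,95]))
R=np.array(o['tool_rot']);print(o['tcp_pos'],'to bolt',R.T@(np.array([560.2,200.5,0])-o['tcp_pos']))
E
```

```text
t: 17.92
tcp_pos: [481.6, 186.4, 98.5]
tool_rot: [[0.0, 0.923, -0.384], [0.0, -0.384, -0.923], [-1.0, 0.0, -0.0]]
ft_force: [-0.1, 0.1, -0.6]
gripper_width: 0.697
t: 18.68
tcp_pos: [481.7, 186.4, 198.8]
tool_rot: [[0.001, 0.923, -0.384], [0.001, -0.384, -0.923], [-1.0, 0.001, -0.001]]
ft_force: [-0.3, 1.4, -0.6]
gripper_width: 0.7
drift 2686 [481.1 185.7] 18.1 [125.68106704 128.01479277]
drift 1004 [484.2 192.8] 25.5 [76.25847091 77.40756925]
bolt 1670 [560.2 200.5] 15.1 [100.37387608 101.56162513]
bolt 1623 [561.7 199.4] 25.7 [75.35118434 76.54099423]
[481.68171863 186.38452171 198.78189294] to bolt [198.88147156  66.90539063 -42.99345496]
```

View pics/back.png

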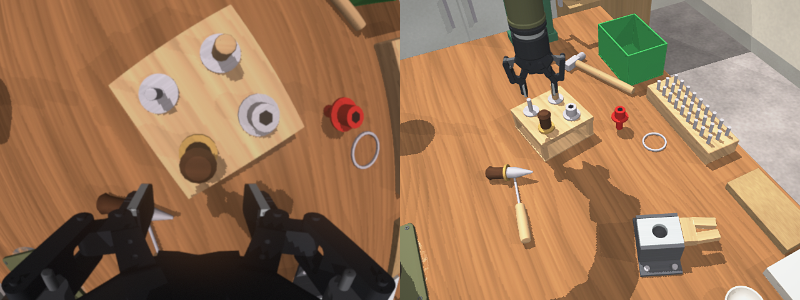

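The drift is back in its hole: its top measures (481.1,185.7), against (481.9,185.4) at the start. Next is the bolt.

```bash
python3 -m creep '[[0,0.02,-0.013,0,0,0],[0,0.045,-0.03,0,0,0],[0,0.064,-0.041,0,0,0],[0,0.067,-0.043,0,0,0],[0,0.067,-0.043,0,0,0],[0,0.067,-0.043,0,0,0]]' 0.4 70
python3 - <<'E'
from h import *
o=sensors.get_obs();R=np.array(o['tool_rot']);print(np.round(R.T@(np.array([560.2,200.5,97])-o['tcp_pos']),1))
E
```

```text
t: 19.52
tcp_pos: [558.5, 200.2, 197.9]
tool_rot: [[-0.002, 0.924, -0.383], [-0.001, -0.383, -0.924], [-1.0, -0.001, 0.001]]
ft_force: [-0.7, -0.5, -0.4]
gripper_width: 0.698
[100.9   1.6  -1.1]
```

```bash
python3 -m creep '[[0.02,0.0015,-0.001,0,0,0],[0.05,0.0015,-0.001,0,0,0],[0.08,0.0015,-0.001,0,0,0],[0.095,0.0015,-0.001,0,0,0],[0.1,0.0015,-0.001,0,0,0],[0.1,0.0015,-0.001,0,0,0]]' 0.4 70
python3 -m creep '[[0,0,0,0,0,0],[0,0,0,0,0,0],[0,0,0,0,0,0],[0,0,0,0,0,0]]' -1 90
```

```text
t: 20.27
tcp_pos: [561.9, 200.8, 98.8]
tool_rot: [[0.001, 0.923, -0.384], [0.0, -0.384, -0.923], [-1.0, 0.001, -0.001]]
ft_force: [-0.3, -0.2, 0.3]
gripper_width: 0.701
t: 20.78
tcp_pos: [562.0, 200.9, 99.6]
tool_rot: [[0.001, 0.923, -0.384], [0.001, -0.384, -0.923], [-1.0, 0.001, -0.001]]
ft_force: [-1.9, -0.3, 6.0]
gripper_width: 0.302
```

The opening is 0.30, less than for the 30 mm drift handle, so I'll check before lifting.

Run:
```python
from h import *
o=sensors.get_obs(); p=imaging.capture('wrist'); a=imaging.capture('side'); b=imaging.capture('scene')
save(np.hstack([cv2.resize(a['frame'][120:240,210:330],(400,400)),cv2.resize(b['frame'][200:320,346:466],(400,400))]),'gb.png'); save(p['frame'][200:400,200:440],'gbw.png')
print(o['gripper_width'],o['ft_force'])
```

```text
0.3022963783635399 [-1.90676457 -0.29002649  6.02628681]
```

View pics/gb.png

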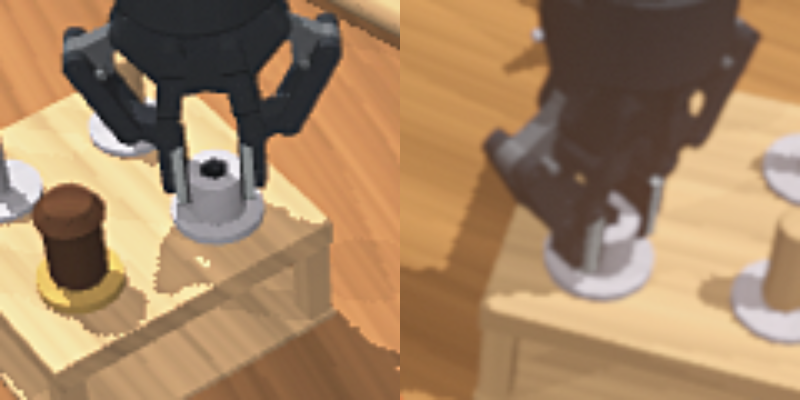

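View pics/gbw.png

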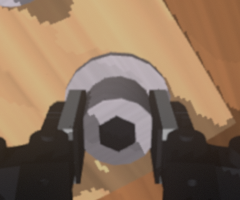

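The pads sit on the head's sides with the tips on the flange. I'll lift slowly and check for tilt.

```bash
python3 -m creep '[[-0.005,0,0,0,0,0],[-0.02,0,0,0,0,0],[-0.05,0,0,0,0,0],[-0.08,0,0,0,0,0],[-0.11,0,0,0,0,0],[-0.12,0,0,0,0,0],[-0.12,0,0,0,0,0]]' -1 90
cat >> h.py <<'E'
def fitbolt(ws,o,z0=28):
    tp=np.array(o['tcp_pos']); Q=[]
    for w in ws:
        w=w.reshape(-1,3)-tp
        Q.append(w[(np.hypot(w[:,0],w[:,1])<22)&(w[:,2]<-z0-6)&(w[:,2]>-z0-40)])
    def f(a):
        out=[]
        for P in Q:
            s=-(P[:,2]+z0); out.append(np.hypot(P[:,0]-a[0]-a[2]*s,P[:,1]-a[1]-a[3]*s)-10)
        return np.concatenate(out)
    r=least_squares(f,[0,0,0,0],loss='soft_l1')
    zs=[np.round(P[:,2].min(),1) for P in Q]
    return np.round(r.x,3),np.sqrt(np.median(r.fun**2)),len(Q[0])
E
python3 - <<'E'
from h import *
o=sensors.get_obs(); a=imaging.capture('side'); b=imaging.capture('scene'); p=imaging.capture('wrist')
print(o['tcp_pos'],o['ft_force'],o['gripper_width'])
A,B=cloud(a),cloud(b)
for c in ([A],[B],[A,B]): print(fitbolt(c,o))
for w in (A,B):
    w=w.reshape(-1,3)-o['tcp_pos']; m=(np.hypot(w[:,0],w[:,1])<12)&(w[:,2]<-40)&(w[:,2]>-100); print('lowest',np.round(np.sort(w[m,2])[:6],1))
    m=(np.hypot(w[:,0],w[:,1])<27)&(np.hypot(w[:,0],w[:,1])>19)&(w[:,2]<-18)&(w[:,2]>-40); print('flange z',np.round(np.percentile(w[m,2],[2,50,98]),1))
save(np.hstack([cv2.resize(a['frame'][80:240,190:350],(400,400)),cv2.resize(p['frame'][200:440,200:440],(400,400))]),'lb.png')
E
```

```text
t: 21.8
tcp_pos: [561.7, 200.6, 218.8]
tool_rot: [[0.001, 0.923, -0.384], [0.0, -0.384, -0.923], [-1.0, 0.001, -0.001]]
ft_force: [-1.0, -0.3, -2.3]
gripper_width: 0.305
[561.72345054 200.62119484 218.79456969] [-1.04578365 -0.2717051  -2.2793525 ] 0.30533580430091534
(array([-1.305, -1.648, -0.014,  0.003]), np.float64(0.5672709812811654), 159)
(array([ 0.448, -3.117, -0.047, -0.005]), np.float64(0.42405409405266653), 162)
(array([-0.28 , -1.763, -0.033, -0.019]), np.float64(0.7548687292430536), 159)
lowest [-72.1 -71.5 -71.4 -71.4 -70.8 -70.6]
flange z [-30.2 -25.3 -22.9]
lowest [-73.6 -73.5 -73.  -72.8 -72.7 -72.3]
flange z [-31.2 -26.7 -24.6]
```

View pics/lb.png

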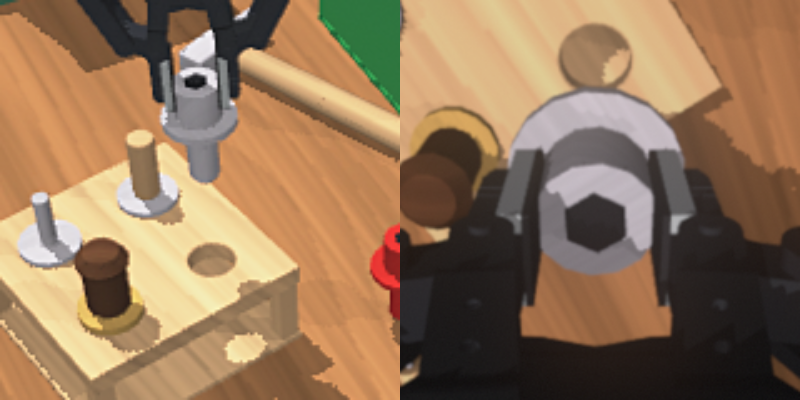

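The bolt is held upright within about 2°. Its origin is about 28 mm below the TCP. Moving over the holder.

```bash
python3 -m creep '[[0,0.01,0.02,0,0,0],[0,0.025,0.052,0,0,0],[0,0.045,0.093,0,0,0],[0,0.066,0.136,0,0,0],[0,0.087,0.18,0,0,0],[0,0.108,0.223,0,0,0],[0,0.129,0.267,0,0,0],[0,0.148,0.306,0,0,0],[0,0.163,0.338,0,0,0],[0,0.173,0.358,0,0,0],[0,0.176,0.364,0,0,0],[0,0.176,0.364,0,0,0],[0,0.176,0.364,0,0,0],[0,0.176,0.364,0,0,0]]' -1 90
python3 - <<'E'
from h import *
o=sensors.get_obs(); a=imaging.capture('side'); b=imaging.capture('scene')
R=np.array(o['tool_rot']);print(o['tcp_pos'],np.round(R.T@(np.array([584.4,-203,0])-o['tcp_pos']),1))
A,B=cloud(a),cloud(b)
for w in (A,B):
    q=fitbolt([w],o)[0]; print('bolt axis',np.round(o['tcp_pos'][:2]+q[:2],1),q)
    w=w.reshape(-1,3); q=w[:,:2]-[584,-203.5]; s=q@[.923,-.384]; l=q@[.384,.923]
    # hole: points below 64 inside
    m=(np.hypot(s,l)<22)&(w[:,2]>67)&(w[:,2]<73)
    f=least_squares(lambda c:np.minimum(0,np.hypot(s[m]-c[0],l[m]-c[1])-16.5),[0,0]).x
    print('hole est',584+f[0]*.923+f[1]*.384,-203.5-f[0]*.384+f[1]*.923)
save(np.hstack([cv2.resize(a['frame'][260:440,330:530],(400,360)),cv2.resize(b['frame'][100:280,90:290],(400,360))]),'ob.png')
E
```

```text
t: 23.7
tcp_pos: [584.7, -201.4, 218.4]
tool_rot: [[0.0, 0.924, -0.382], [0.001, -0.382, -0.924], [-1.0, -0.0, -0.001]]
ft_force: [-0.1, -0.2, -2.3]
gripper_width: 0.303
[ 584.65457825 -201.44069509  218.41357194] [218.4   0.4   1.7]
bolt axis [ 583.2 -204.3] [-1.459 -2.903 -0.008  0.037]
hole est 583.1350888720841 -204.81533463557017
bolt axis [ 585.3 -204.2] [ 0.682 -2.772 -0.018 -0.021]
hole est 586.8368698084298 -204.89229880926027
```

View pics/ob.png

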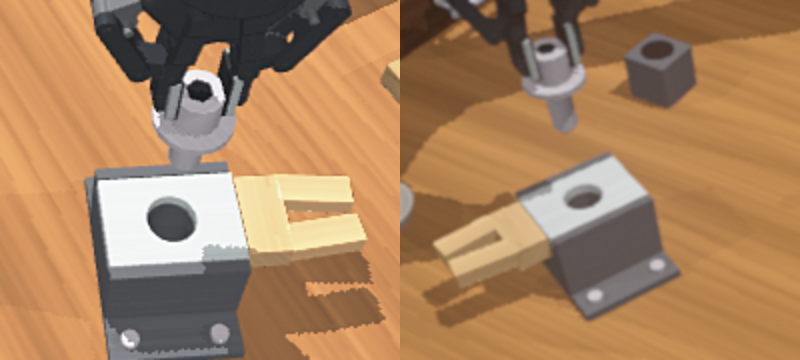

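The bolt and the hole line up within about 1 mm in both views, and the clearance is 6 mm. Lowering now.

```bash
python3 -m creep '[[0.02,0,0.001,0,0,0],[0.045,0,0.001,0,0,0],[0.065,0,0.001,0,0,0],[0.075,0,0.001,0,0,0],[0.085,0,0.001,0,0,0],[0.095,0,0.001,0,0,0],[0.105,0,0.001,0,0,0],[0.112,0,0.001,0,0,0],[0.112,0,0.001,0,0,0]]' -1 90
```

```text
t: 24.92
tcp_pos: [583.7, -203.8, 105.7]
tool_rot: [[-0.001, 0.923, -0.384], [0.0, -0.384, -0.923], [-1.0, -0.001, 0.0]]
ft_force: [-0.2, 0.1, -0.8]
gripper_width: 0.3
```

```bash
python3 -m creep '[[0.002,0,0,0,0,0],[0.004,0,0,0,0,0],[0.006,0,0,0,0,0],[0.006,0,0,0,0,0]]' -1 90
```

```text
t: 25.42
tcp_pos: [583.9, -203.9, 100.2]
tool_rot: [[-0.0, 0.923, -0.384], [0.0, -0.384, -0.923], [-1.0, -0.0, 0.0]]
ft_force: [0.2, -0.1, -2.0]
gripper_width: 0.303
```

```bash
python3 -m creep '[[0.001,0,0,0,0,0],[0.001,0,0,0,0,0]]' -1 40
python3 -m creep '[[0,0,0,0,0,0],[0,0,0,0,0,0],[0,0,0,0,0,0],[0,0,0,0,0,0]]' 0.3 40
python3 -m creep '[[-0.005,0,0,0,0,0],[-0.02,0,0,0,0,0],[-0.05,0,0,0,0,0],[-0.09,0,0,0,0,0],[-0.12,0,0,0,0,0],[-0.13,0,0,0,0,0],[-0.13,0,0,0,0,0]]' 0.3
python3 - <<'E'
from h import *
o=sensors.get_obs(); a=imaging.capture('side'); b=imaging.capture('scene'); p=imaging.capture('wrist')
for n,w in (('side',cloud(a)),('scene',cloud(b)),('wrist',wcloud(o,p))):
    w=w.reshape(-1,3)
    for nm,c0,lo,hi in (('bolt top',(584,-204),94,106),('flange',(584,-204),72.8,79),('drift top',(482,185),118,140)):
        P=w[(np.hypot(w[:,0]-c0[0],w[:,1]-c0[1])<32)&(w[:,2]>lo)&(w[:,2]<hi)]
        if len(P)>5:
            c,r=cv2.minEnclosingCircle(P[:,:2].astype(np.float32)); print(n,nm,len(P),np.round(c,1),round(r,1),np.round(np.percentile(P[:,2],[10,50,95]),1))
save(np.hstack([a['frame'][130:450,180:540][:, :],b['frame'][150:470,80:440][:320]]),'end.png')
save(p['frame'],'endw.png')
E
```

```text
t: 25.68
tcp_pos: [584.2, -204.0, 99.7]
tool_rot: [[0.0, 0.923, -0.384], [-0.0, -0.384, -0.923], [-1.0, 0.0, -0.0]]
ft_force: [-0.8, -0.2, 2.2]
gripper_width: 0.302
t: 26.18
tcp_pos: [584.1, -203.9, 99.3]
tool_rot: [[0.0, 0.923, -0.384], [0.0, -0.384, -0.923], [-1.0, 0.0, -0.0]]
ft_force: [1.0, -0.2, 0.2]
gripper_width: 0.649
t: 27.05
tcp_pos: [584.1, -204.0, 229.9]
tool_rot: [[0.001, 0.923, -0.384], [-0.0, -0.384, -0.923], [-1.0, 0.001, -0.0]]
ft_force: [0.1, 0.4, -0.3]
gripper_width: 0.648
side bolt top 421 [ 581.9 -206. ] 15.1 [ 97.4  99.7 101.7]
side flange 453 [ 583.  -202.5] 30.8 [73.3 74.9 77.5]
side drift top 275 [478.9 183.6] 17.8 [119.5 124.8 127.7]
scene bolt top 203 [ 585.9 -206. ] 15.7 [ 96.3  99.4 101.3]
scene flange 229 [ 585.7 -204.8] 24.9 [73.3 74.8 77.3]
scene drift top 303 [484.6 184.1] 17.5 [119.5 124.3 127.6]
wrist bolt top 1379 [ 585.  -205.3] 15.0 [101.  102.1 103.2]
wrist flange 1649 [ 584.1 -204.1] 31.8 [73.2 76.8 78. ]
```

View pics/end.png

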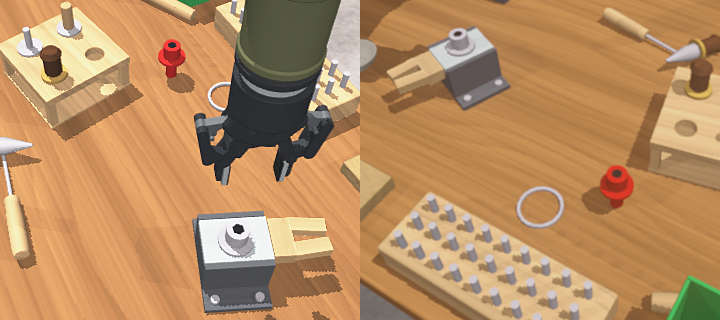

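View pics/endw.png

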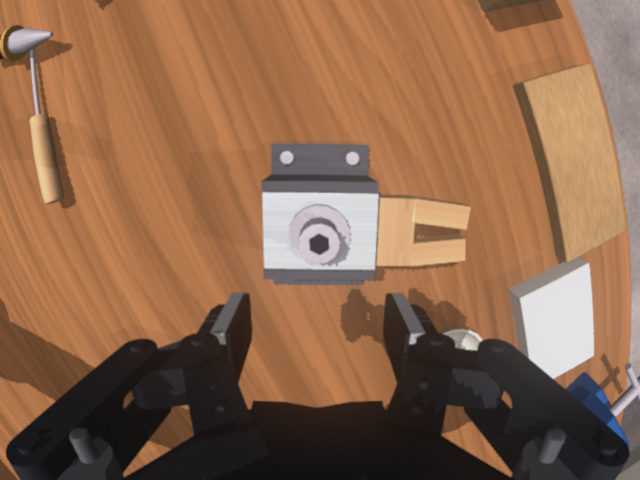

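The bolt stands upright with its flange on the tongue, the tongue is flush with the holder, and the drift is in its rack hole. Nothing touches the robot, so I'm handing in.

```bash
python3 -c "
from plant import arm; print(arm.job_done())"
```

```text
the job is handed in; nothing more can be done
None
```

I used the leftmost drift, the one in the rack, to draw the tongue into line from about 13.5 mm out. I then stood it back in its own hole, put the grey bolt through both holes, and handed the job in at about 27 s. No verdict was reported.

**Last checks:**
- **Tongue:** it looks flush with the holder in all three pictures. I did not re-measure its offset after placing the bolt.
- **Bolt:** it stands upright with its axis about 2 mm from the holder's hole centre. Its top is about 100 mm above the bench in the side and scene views, so the flange is seated.
- **Drift:** after its return, its top was within about 1 mm of where it started.
- **Forces:** side loads while drifting stayed around 5 N, and no reading was above about 6 N.

**Disagreements and oddities:**
- The wrist camera put the bolt's top and flange about 2 mm higher than the side and scene cameras did. The cameras also differ by 2–5 mm sideways. I read both as calibration error.
- The gripper read narrower on the bolt's 30 mm head than on the drift's 30 mm handle (0.30 against 0.37). The grip still held, and the bolt stayed within about 2° of upright.
- The look-alike drift standing on the bench fell over early in the run without being knowingly touched. It stayed on the bench.

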